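Raise a lens into the laser beam

TASK

Bring the lens up into the laser beam: take the square lens mount by its metal frame, draw its post straight up partway out of the post holder until the middle of the lens is level with the laser's aperture, turn the mount square to the beam, and finish holding it still there, because the post has no lock of its own. While drawing it, keep the post in line with its bore so that it does not bind, never pull it right out, do not touch the glass, and leave everything else on the table as it is.

Things in the scene. Friction and masses are not known exactly. Their poses are not given: they have to be found in the camera images.
- lens: Loose lens mount, 0.2 kg: a round steel post, 12.7 mm by 110 mm, with a square aluminium frame 44 mm wide (along x), 44 mm high and 14 mm thick (along y) on its upper end and a round 28 mm lens in the middle. Origin: centre of the post's lower end, z up the post. The lens looks along y, either way round; it starts up to 30 degrees off the beam. Frame's centre 132, top 154 mm above the origin.
- lens_center (a point): Centre of the lens and of the square frame, on the axis of the post, 132 mm above its lower end.
- lens_foot (a point): Centre of the lower end of the lens post, hidden in the bore; at the start it rests on the bore's floor, 12 mm above the table, and 35 mm of post show below the frame. The post slides and turns in the bore with little friction when in line, and drops back if let go.
- glass: The glass lens, a disc 28.6 mm in diameter and 4 mm thick, set 5 mm back from the frame's front and rear faces. Origin at its centre, axes as lens.
- lens_holder: Fixed holder of the lens mount's post: a black upright tube 27 mm in outer diameter on a black foot 64 x 50 x 10 mm. The bore is 14 mm wide (about 0.6 mm of play all round), its floor 12 mm and its mouth 87 mm above the table; a small brass thumbscrew near the mouth, on the +y side, is only for show. Origin: centre of the foot's underside, z up the bore.
- lens_holder_mouth (a point): Centre of the mouth of the lens holder's bore, 87 mm above the table.
- laser_head: Laser: a fixed level aluminium cylinder 36 mm in diameter, about 155 mm long, clamped to an upright rod (top 252 mm above the table) at the left end of the beam line; its height varies. Origin on its axis at the rod. The beam runs level along its -y (roughly to the right as seen from the robot), right over the axis of the lens holder.
- laser_aperture (a point): Aperture of the laser, the small round window in the middle of its front end, at beam height: 168 to 192 mm above the table, that is 24 to 48 mm above where the lens centre starts.
- disc: Bystander: a white round alignment disc, 40 mm in diameter and 10 mm thick, on a like post in a second, like holder on the beam line 150 mm or more from the lens; either may be the one nearer the laser. Loose; origin at the centre of the post's lower end, disc centre 128 mm above it. Leave alone.
- beam_block: Fixed black upright plate 70 mm wide, 8 mm thick, its top 210 mm above the table, across the far (right) end of the beam line. Origin at the centre of its underside.
- driver: Bystander: screwdriver 160 mm long lying on the robot's side of the beam line. Leave alone.
- spare_post: Bystander: bare steel post, 12.7 mm by 75 mm, lying beyond the beam line. Leave alone.
- retainer: Bystander: black ring, 32 mm across and 8 mm high, lying beyond the beam line. Leave alone.
- solvent: Bystander: amber bottle, 60 mm in diameter and 140 mm high, standing beyond the beam line. Leave alone.
- slide_box: Bystander: grey box 90 x 120 x 35 mm on the robot's side of the laser. Leave alone.
- tissue_box: Bystander: cardboard box 80 x 100 x 50 mm beyond the right end of the beam line. Leave alone.
Not all that is in view belongs to the job. Leave any orange, pink or red look-alike of the lens alone.

How it is judged (in metres and radians):
On the way:
1. the lens mount is held in the fingers and its post has been drawn 10 mm up its bore (z of lens_foot in the frame of lens_holder above 0.022 m and z of lens_foot in the frame of lens_holder_mouth below -0.012 m and contact force between the fingers and lens above 1 N), for 0.2 s.
At the end, for the whole second after the job is handed in: The fingers hold the lens mount still (over 1 N, under 10 mm/s), lens centre within 5 mm of the aperture's height, facing along the beam within 0.12 rad, post upright within 0.06 rad, its lower end at least 12 mm deep in its own bore and not wedged there (under 15 N on the holder) (z of lens_center in the frame of laser_aperture between -0.005 and 0.005 m and angle between the y axis of lens and the y axis of laser_head, either way round below 0.12 rad and angle between lens's own z axis and vertical below 0.06 rad and horizontal distance between lens_foot and lens_holder below 0.003 m and z of lens_foot in the frame of lens_holder_mouth below -0.012 m and contact force between the fingers and lens above 1 N and contact force between lens and lens_holder below 15 N and linear speed of lens below 0.01 m/s); the arm keeps its last pose, push and grip.
It fails at once if the post binds: it is drawn while forced hard sideways (raised, with over 40 N between post and holder) (z of lens_foot in the frame of lens_holder above 0.015 m and contact force between lens and lens_holder above 40 N).
It fails at once if the post is pulled out of its bore (z of lens_foot in the frame of lens_holder_mouth above -0.005 m).
It fails at once if the glass is touched (contact force between the fingers and glass above 0.3 N).
It fails at once if the alignment disc, another bystander or the laser is disturbed (distance of disc from where it was at the start of the episode above 0.008 m or contact force between the arm and disc above 3 N or contact force between the arm and laser_head above 3 N or contact force between the arm and beam_block above 3 N or distance of any of driver, spare_post, retainer, solvent, slide_box, tissue_box from where it was at the start of the episode above 0.02 m).
It also fails if it takes over 42 s, if anything falls off the work surface, if the arm or the gripper's body presses on something with over 40 N, if the wrist force passes 120 N, or if a joint passes its speed limit or range.

ROBOT

A 6-joint arm with a two-finger parallel gripper is mounted at the origin on the work surface. World frame = base frame: x ahead of the robot, y to its left, z up, the work surface at z = 0. Lengths are in m, angles in degrees, forces in N, time in s.
With the tool pointing down it reaches from about 0.4 to 0.825 m from the base axis. Payload 7 kg.
Tool frame: the origin (TCP) lies at the very end of the fingers, on their centre line; the grasp point (between the pads) lies 19 mm behind it (r.grip_depth is the distance from the TCP to the grasp point, in m); z points along the fingers, y is the line along which they close (so a half turn about z gives the same grasp; the last joint's range is limited). The gripper opens to 88 mm and grips with 3 to 60 N. Pads are 19 mm wide; open, the fingers measure 130 mm over their backs; the gripper's body (78 mm by 193 mm) begins 47 mm behind the grasp point.
Start: joints at [89.846, 20.546, 0.682, 0, -70.136, -16.507], TCP at [0.194, 0.647, 0.227] pointing down, gripper open.
Joint ranges: [-176.03, 176.03], [-82.01, 121.73], [-58.28, 71.71], [-173.87, 95.51], [-174.79, -0.11], [-173.66, 173.66]. Speed limits (degrees/s): [136.94, 136.94, 172.46, 180, 180, 180].

INTERFACE

Orientations are given as [roll, pitch, yaw] about the fixed x, y, z axes, in that order (R = Rz(yaw) Ry(pitch) Rx(roll)).
In Python, from plant import r gives the robot as it stands.
- The arm moves only by the tool play_rows, never from a script. Its argument "rows" is a list that holds one entry, the list of rows, each a list of 5 numbers: the closure, from 0 (fully open) to 1 (shut), then the shift along the tool's x, y, z each as a share of 0.5 m, from -1 to 1, then the turn about the tool's z as a share of 1.5 rad, from -1 to 1. A call has exactly 8 rows; each row is the pose to reach, as a shift and turn from the pose commanded when the call began, along the tool's axes at that moment; what a row does not reach only later rows make up. A row lasts 1/12 s, in which the tool goes at most 41.7 mm and 7.16 degrees, less where a joint would pass 70% of its speed; a pose out of reach is approached as far as the arm can. A call with a number of a shift or a turn outside -1 to 1 is refused whole. A call with a gripper value outside its range is refused whole. The fingers move at their own pace and stop on an object; "squeeze" is the grip in N (left out, the last holds). Time passes only in rows, so rows that repeat a pose let the fingers close, or fill a call up. It gives the time, the measured TCP pose, the force, the opening and the grip force at its end, in the units of the state.
- r.get_state(): the state, without advancing time (a new reading comes with each control period).
- r.capture(name): name is "scene" or "top" or "wrist"; returns the picture (420x560x3 uint8, red, green, blue); there is no depth.
- r.camera_info(name): a dict with "fovy" (degrees; the focal length in pixels is half the picture's height over the tangent of half this angle, whatever the lens; pixels are square), "cx", "cy" (the principal point, pixels), "pose" (4x4, takes a point from camera to world coordinates). Camera axes: x right, y down, z forward; pixel columns grow to the right and rows downward; lengths in m; the calibration is good to about 2 mm. The wrist camera is an equidistant fisheye: a pixel r from the principal point sees the ray r / f radians off the axis. A picture is of the moment at which its call begins: read the wrist's pose just before it. camera_info takes no time and is no camera call; for the wrist camera it gives the pose at the moment of the call.
- r.close_job(): hands the job in; it is judged then, once.
The state is a dict: "time_s": time; "joints": joint angles; "qd": joint speeds; "joint_torque": joint torques, N m; "tcp_pos": TCP position; "eef_rot": TCP orientation; "contact_force": force on the tool from outside, world axes, zero at the start; "moment": the same for the moment, N m; "gripper_width": finger opening in m; "gripper_force": force on a finger pad.
Only numpy, scipy, OpenCV 4.12 (cv2) and the standard library are available. Lean on these libraries where they do the work, as an engineer would, in place of code of your own. Each camera call takes 0.05 s, during which the arm holds its last target. There are 200 camera calls.

## Working session

There is one attempt and no reset: what is moved stays moved. The work goes in short steps, Python scripts to look and compute and a tool call to move; the robot and the scene stay as the last step left them, time stands still between calls to the robot, and variables do not carry over. Pictures are saved under pics/ and viewed, at most 10 in all, crops included, and the job is handed in when it is done.

Besides the shell and the picture viewer there is one more tool, called after "Request:" as name([rows], argument=value, ...), one row to a line, values as JSON. play_rows: Moves the arm, as the interface text tells. Its arguments: {"type":"object","properties":{"rows":{"type":"array","items":{"type":"array","items":{"type":"array","items":{"type":"number"}}}},"squeeze":{"type":"number"}},"required":["rows"]}

```bash
mkdir -p pics; python3 - <<'E'
from plant import r
import cv2,numpy as np
for n in("scene","top"):
    im=r.capture(n); cv2.imwrite(f"pics/{n}.png",im[:,:,::-1]); c=r.camera_info(n)
    print(n,c["fovy"],c["cx"],c["cy"],np.round(c["pose"],4).tolist())
s=r.get_state();print(s["time_s"],s["tcp_pos"],s["eef_rot"],s["gripper_width"])
E
```

```text
scene 53.22152807988104 273.97273484442275 211.81210366702953 [[0.0595, 0.6018, -0.7964, 1.4552], [0.9981, -0.021, 0.0587, -0.0837], [0.0186, -0.7983, -0.6019, 0.7982], [0.0, 0.0, 0.0, 1.0]]
top 43.04434451015857 271.2266207371318 215.12496047765805 [[0.0031, -0.9897, 0.1429, 0.3271], [-1.0, -0.0035, -0.0025, -0.0208], [0.0029, -0.1429, -0.9897, 1.8114], [0.0, 0.0, 0.0, 1.0]]
0.1 [0.19341706 0.64623138 0.22570203] [ 1.79913440e+02 -7.96413067e-03 -1.66656408e+01] 0.08758180512311187
```

View pics/scene.png

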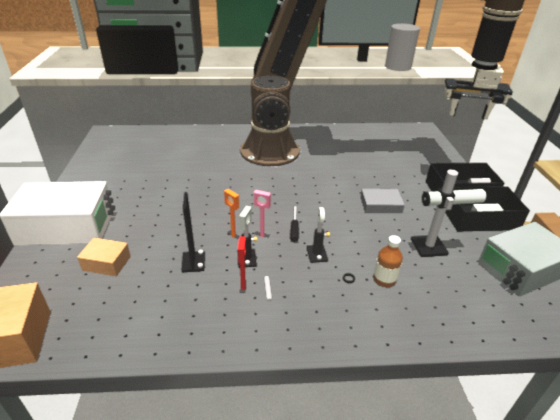

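View pics/top.png

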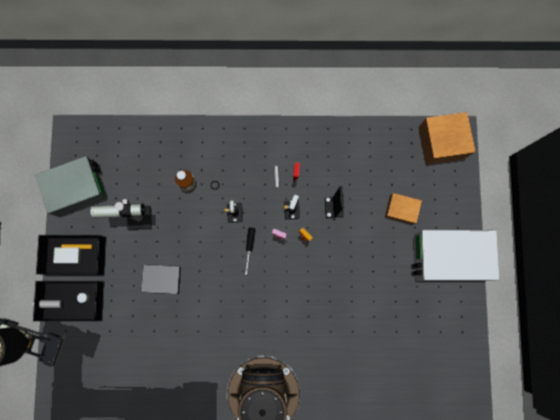

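The scene view shows the laser at (460,198) and two posts in holders, at (321,225) and (247,230). The look-alikes are orange (232,200), pink (262,197) and red (242,250). The same two holders appear in the top view at (232,208) and (293,206). I'll check which one is the square lens in a close crop.

```bash
python3 - <<'E'
import cv2,numpy as np
a=cv2.imread("pics/scene.png");b=cv2.imread("pics/top.png")
A=cv2.resize(a[180:280,215:345],None,fx=6,fy=6,interpolation=cv2.INTER_CUBIC)[:,:780]
B=cv2.resize(b[180:225,215:345],None,fx=6,fy=6,interpolation=cv2.INTER_CUBIC)
cv2.imwrite("pics/c1.png",cv2.resize(np.vstack([A,B]),None,fx=.68,fy=.68,interpolation=cv2.INTER_AREA))
E
```

```text
(no output)
```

View pics/c1.png

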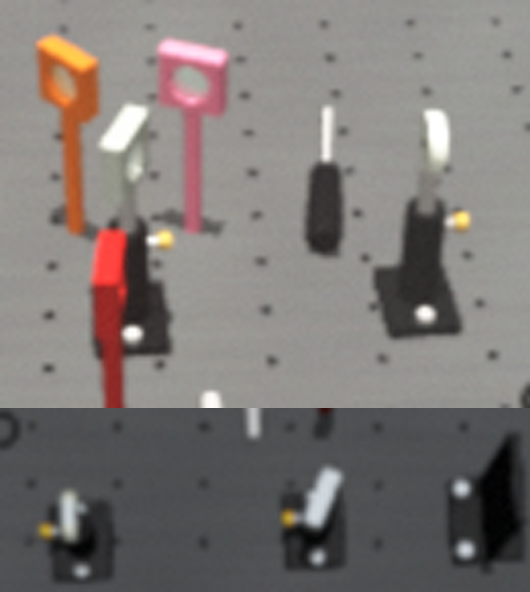

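The close crop shows the lens: a grey square frame on a post, at scene (245,215) and top (294,202). The round disc is the other one, at scene (321,215) and top (232,207). Red, orange and pink are decoys. Next are coarse positions and the wrist view setup.

```bash
cat > h.py <<'E'
from plant import r
import cv2,numpy as np
def ray(n,u,v,c=None):
    c=c or r.camera_info(n);P=np.array(c["pose"])
    f=210/np.tan(np.radians(c["fovy"]/2));x,y=u-c["cx"],v-c["cy"]
    if n=="wrist":
        q=np.hypot(x,y);t=q/f;d=np.array([x/q*np.sin(t),y/q*np.sin(t),np.cos(t)])
    else: d=np.array([x/f,y/f,1])
    d=P[:3,:3]@d;return P[:3,3],d/np.linalg.norm(d)
def proj(n,p,c=None):
    c=c or r.camera_info(n);P=np.array(c["pose"]);f=210/np.tan(np.radians(c["fovy"]/2))
    q=P[:3,:3].T@(np.array(p)-P[:3,3])
    if n=="wrist":
        h=np.hypot(q[0],q[1]);k=f*np.arctan2(h,q[2])/h
    else:k=f/q[2]
    return c["cx"]+k*q[0],c["cy"]+k*q[1]
def plane(R,z): o,d=R;return o+d*(z-o[2])/d[2]
def tri(R):
    A=sum(np.eye(3)-np.outer(d,d) for o,d in R);b=sum((np.eye(3)-np.outer(d,d))@o for o,d in R)
    p=np.linalg.solve(A,b);return p,[np.linalg.norm(np.cross(p-o,d)) for o,d in R]
E
python3 - <<'E'
from h import *
b=cv2.imread("pics/top.png")
g=cv2.cvtColor(b,cv2.COLOR_BGR2GRAY);h=cv2.cvtColor(b,cv2.COLOR_BGR2HSV)
m=((g>130)&(h[...,1]<60)).astype(np.uint8)
for (x0,x1,y0,y1,z,n) in((280,305,192,214,.166,"lens"),(222,245,195,214,.16,"disc"),(85,150,195,225,.19,"laser")):
    s=np.zeros_like(m);s[y0:y1,x0:x1]=m[y0:y1,x0:x1]
    cs,_=cv2.findContours(s,0,1)
    for c in cs:
        if cv2.contourArea(c)>8:
            q=cv2.minAreaRect(c);P=[plane(ray("top",*p),z)[:2] for p in cv2.boxPoints(q)]
            print(n,q,np.round(plane(ray("top",*q[0]),z),3),np.round(P,3).tolist())
print(tri([ray("top",293.9,202),ray("scene",246,207)]))
print("aperture",tri([ray("top",141,211),ray("scene",426,199)]))
for p in((293.9,206),):print("holder z.087",plane(ray("top",*p),.087))
c=r.camera_info("wrist");print(c["fovy"],np.round(c["pose"],3).tolist())
a=cv2.imread("pics/scene.png")
A=cv2.resize(a[160:260,405:500],None,fx=5,fy=5,interpolation=cv2.INTER_CUBIC)
B=cv2.resize(b[190:235,82:160],None,fx=6,fy=6,interpolation=cv2.INTER_CUBIC)
o=np.zeros((790,480,3),np.uint8);o[:500,:475]=A;o[510:780,:468]=B
cv2.imwrite("pics/c2.png",cv2.resize(o,None,fx=.75,fy=.75))
E
```

```text
lens ((293.20001220703125, 201.1000213623047), (5.81377649307251, 14.310833930969238), 26.56505012512207) [ 0.609 -0.094  0.166] [[0.593, -0.075], [0.634, -0.096], [0.626, -0.112], [0.585, -0.092]]
disc ((232.0, 205.5), (4.0, 11.0), 0.0) [0.596 0.098 0.16 ] [[0.578, 0.104], [0.613, 0.105], [0.613, 0.092], [0.578, 0.092]]
laser ((134.5, 209.0), (8.0, 9.0), 90.0) [0.579 0.396 0.19 ] [[0.591, 0.411], [0.591, 0.383], [0.566, 0.382], [0.566, 0.41]]
laser ((108.9912338256836, 209.3409881591797), (13.024892807006836, 38.10639572143555), 75.52970886230469) [0.577 0.475 0.19 ] [[0.582, 0.537], [0.612, 0.424], [0.573, 0.413], [0.543, 0.525]]
(array([ 0.60535578, -0.09363361,  0.1729786 ]), [np.float64(0.0018470249188654044), np.float64(0.0018470249188654144)])
aperture (array([0.57647448, 0.38244678, 0.1658304 ]), [np.float64(0.000524628696329758), np.float64(0.0005246286963297482)])
holder z.087 [ 0.60662524 -0.09936252  0.087     ]
65.70646984690485 [[-0.288, -0.926, -0.242, 0.258], [-0.957, 0.28, 0.07, 0.627], [0.003, 0.252, -0.968, 0.384], [0.0, 0.0, 0.0, 1.0]]
```

View pics/c2.png

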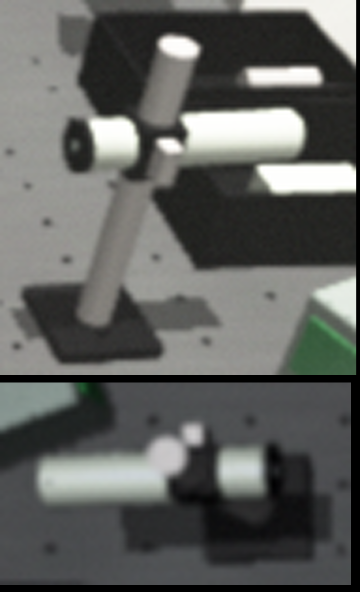

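The laser's front cap is at scene (425,199) and top (144,210). I'll move to a spot between the laser and the lens, above both, and measure with the wrist camera.

Request:
play_rows([
  [[0,0.1,0.08,-0.15,0],[0,0.2,0.16,-0.25,0],[0,0.3,0.24,-0.35,0],[0,0.37,0.31,-0.35,0],[0,0.44,0.38,-0.35,0],[0,0.5,0.45,-0.35,0],[0,0.56,0.52,-0.35,0],[0,0.62,0.58,-0.35,0]],
])

```text
time_s: 0.77
tcp_pos: [0.3424, 0.4011, 0.3788]
eef_rot: [-180.0, -0.0, -16.6]
contact_force: [0.8, 0.7, 0.0]
gripper_width: 0.0874
gripper_force: 0.0
```

Request:
play_rows([
  [[0,0.06,0.05,0,0],[0,0.12,0.1,0,0],[0,0.17,0.15,0,0],[0,0.22,0.18,0,0],[0,0.24,0.2,0,0],[0,0.24,0.2,0,0],[0,0.24,0.2,0,0],[0,0.24,0.2,0,0]],
])

```text
time_s: 1.43
tcp_pos: [0.4279, 0.2728, 0.3778]
eef_rot: [180.0, 0.0, -16.7]
contact_force: [-0.5, 0.8, 0.6]
gripper_width: 0.0875
gripper_force: 0.0
```

```bash
python3 - <<'E'
from h import *
import json
c=r.camera_info("wrist");im=r.capture("wrist");cv2.imwrite("pics/w1.png",im[:,:,::-1])
c["pose"]=np.array(c["pose"]).tolist();json.dump({k:c[k] for k in("fovy","cx","cy","pose")},open("w1.json","w"))
s=r.get_state();print(s["time_s"],s["tcp_pos"],s["eef_rot"],s["joints"])
print(proj("wrist",[.577,.38,.18],c),proj("wrist",[.607,-.097,.166],c))
E
```

```text
1.4833 [0.4277951  0.27314858 0.37776385] [ 1.79986144e+02  1.83867707e-02 -1.66300376e+01] [ 5.47506521e+01  8.22077029e-01 -4.68483259e+00 -1.30605186e-02
 -8.45120913e+01  1.86205637e+01]
(np.float64(149.7210245450449), np.float64(94.04020422487159)) (np.float64(497.48627718786156), np.float64(-4.838291342454113))
```

View pics/w1.png

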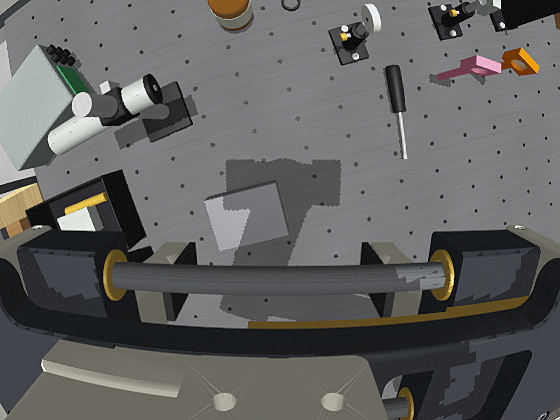

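The wrist view shows the laser's front cap, with its window at about (153,88). The disc is at (370,18), the pink and orange look-alikes are at (480,66) and (520,60), and the lens is at the top edge near (485,8). I'll move nearer for a second view.

Request:
play_rows([
  [[0,0.05,0.05,0.02,0],[0,0.1,0.1,0.05,0],[0,0.15,0.15,0.08,0],[0,0.2,0.2,0.1,0],[0,0.21,0.21,0.1,0],[0,0.21,0.21,0.1,0],[0,0.21,0.21,0.1,0],[0,0.21,0.21,0.1,0]],
])

```text
time_s: 2.15
tcp_pos: [0.4985, 0.1431, 0.3283]
eef_rot: [-180.0, -0.0, -16.6]
contact_force: [-0.5, 0.4, -0.8]
gripper_width: 0.0879
gripper_force: 0.0
```

```bash
python3 - <<'E'
from h import *
import json
c=r.camera_info("wrist");im=r.capture("wrist");cv2.imwrite("pics/w2.png",im[:,:,::-1])
c["pose"]=np.array(c["pose"]).tolist();json.dump({k:c[k] for k in("fovy","cx","cy","pose")},open("w2.json","w"))
w1=cv2.imread("pics/w1.png");w2=im[:,:,::-1]
s=r.get_state();print(s["time_s"],s["tcp_pos"],s["eef_rot"])
u,v=proj("wrist",[.577,.38,.18],c);u2,v2=proj("wrist",[.607,-.097,.16],c);print(u,v,u2,v2)
cr=lambda I,u,v,s,k:cv2.resize(I[max(0,int(v)-s):int(v)+s,max(0,int(u)-s):int(u)+s],(400,300) if k else (400,400),interpolation=cv2.INTER_CUBIC)
x=lambda u,s:max(0,int(u)-s)
o=np.hstack([cv2.resize(w1[60:120,115:195],(400,300)),cv2.resize(w2[x(v,45):x(v,45)+90,x(u,60):x(u,60)+120],(400,300))])
o=np.vstack([o,cv2.resize(w2[x(v2,50):x(v2,50)+90,min(320,x(u2,120)):min(320,x(u2,120))+240],(800,300))])
print("offs",x(u,60),x(v,45),min(320,x(u2,120)),x(v2,50))
cv2.imwrite("pics/c3.png",o)
E
```

```text
2.2 [0.49843099 0.14323848 0.32838209] [-1.79960257e+02 -2.10769627e-02 -1.65725449e+01]
58.93656481756972 194.38460517823916 457.4300135450818 44.630170265052925
offs 0 149 320 0
```

View pics/c3.png

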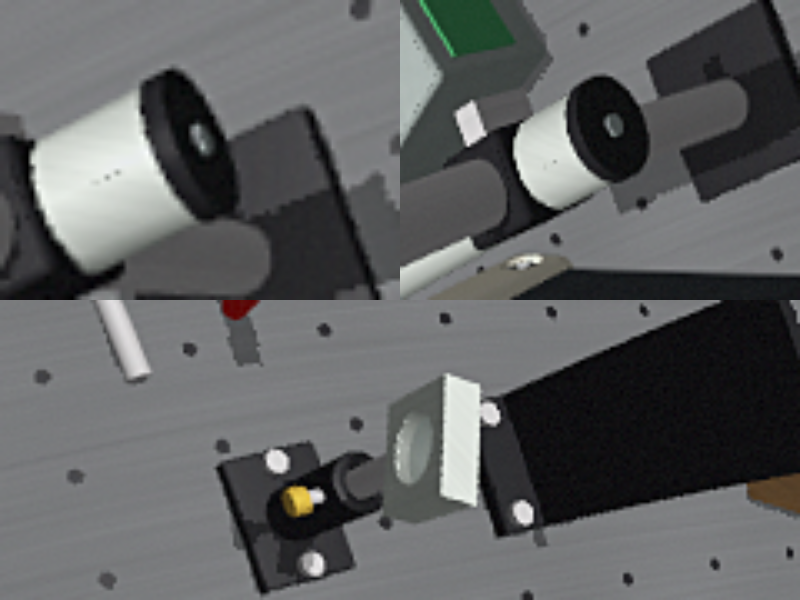

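```bash
python3 - <<'E'
from h import *
import json
c1,c2=[json.load(open(f"w{i}.json")) for i in(1,2)]
R=[ray("wrist",155.4,87.6,c1),ray("wrist",63.9,186.5,c2),ray("scene",424.7,198.7),ray("top",144,210)]
for k in([0,1],[0,1,2],[2,3],[0,2],[1,2],[0,1,2,3]):p,e=tri([R[i] for i in k]);print(k,p.round(4),np.round(e,4))
px=lambda u,v:(u/3.3333+320,(v-300)/3.3333)
T=np.array([plane(ray("wrist",*px(*p),c2),.166)[:2] for p in((447,374),(480,382),(477,505),(441,497))])
C=T.mean(0);print("top",T.round(4).tolist(),C)
for a,b in((0,3),(1,2)):d=T[a]-T[b];print(np.linalg.norm(d),np.degrees(np.arctan2(d[1],d[0])))
print("mouth",plane(ray("wrist",*px(362,480),c2),.087))
for n,p in(("red",[(242,238),(297,172)]),("pink",[(262,193),(279,234)]),("orange",[(231,193),(306,235)])):
    print(n,tri([ray("scene",*p[0]),ray("top",*p[1])]))
E
```

```text
[0, 1] [0.5831 0.3732 0.1743] [0.0001 0.0001]
[0, 1, 2] [0.5836 0.3747 0.1721] [0.0009 0.0003 0.0007]
[2, 3] [0.5799 0.3745 0.1692] [0.0027 0.0027]
[0, 2] [0.5838 0.3746 0.172 ] [0.0008 0.0008]
[1, 2] [0.5834 0.3755 0.1718] [0.0002 0.0002]
[0, 1, 2, 3] [0.5822 0.374  0.1716] [0.0014 0.0016 0.002  0.0043]
top [[0.6322, -0.0981], [0.6283, -0.1108], [0.5865, -0.094], [0.591, -0.0804]] [ 0.60951101 -0.09584664]
0.04486995278115413 -23.242858389065756
0.045035606830868546 -21.928610158388256
mouth [ 0.61005243 -0.09582623  0.087     ]
red (array([ 0.70489535, -0.10425965,  0.15625941]), [np.float64(0.002120347901563182), np.float64(0.002120347901563195)])
pink (array([ 0.50759806, -0.04875119,  0.14747822]), [np.float64(0.0007837040432137352), np.float64(0.0007837040432137341)])
orange (array([ 0.50469745, -0.13348493,  0.147399  ]), [np.float64(0.0008626987041500474), np.float64(0.0008626987041500786)])
```

The aperture height comes out at about 0.173 m. The lens axis is at (0.610,-0.096) with the frame at -22.6°, and the beam needs the frame at about +3.2°. I'll move over the lens and turn the tool to match the frame.

Request:
play_rows([
  [[0.3,0.05,0.06,0,0.07],[0.3,0.1,0.12,0,0.14],[0.3,0.15,0.18,0,0.21],[0.3,0.2,0.24,0,0.28],[0.3,0.25,0.3,0,0.35],[0.3,0.3,0.35,0,0.42],[0.3,0.35,0.395,0,0.49],[0.3,0.35,0.395,0,0.56]],
])

```text
time_s: 2.87
tcp_pos: [0.6117, -0.1003, 0.3271]
eef_rot: [179.9, -0.0, -65.2]
contact_force: [-0.9, 0.7, -0.9]
gripper_width: 0.0614
gripper_force: 0.0
```

Request:
play_rows([
  [[0.3,0,0,0,0.07],[0.3,0,0,0,0.14],[0.3,0,0,0,0.21],[0.3,0,0,0,0.28],[0.3,0,0,0,0.35],[0.3,0,0,0,0.42],[0.3,0,0,0,0.49],[0.3,0,0,0,0.55]],
])

```text
time_s: 3.53
tcp_pos: [0.61, -0.0958, 0.3284]
eef_rot: [-180.0, 0.0, -112.3]
contact_force: [-0.4, -0.2, 0.1]
gripper_width: 0.0613
gripper_force: 0.0
```

```bash
python3 - <<'E'
from h import *
import json
c=r.camera_info("wrist");im=r.capture("wrist");cv2.imwrite("pics/w3.png",im[:,:,::-1])
c["pose"]=np.array(c["pose"]).tolist();json.dump({k:c[k] for k in("fovy","cx","cy","pose")},open("w3.json","w"))
s=r.get_state();print(s["time_s"],s["tcp_pos"],s["eef_rot"],s["joints"],s["gripper_width"])
u,v=map(int,proj("wrist",[.61,-.096,.15],c));x,y=max(0,u-67),max(0,v-50);print(u,v,x,y,proj("wrist",[.5835,.374,.173],c))
cv2.imwrite("pics/c4.png",cv2.resize(im[y:y+100,x:x+133,::-1],None,fx=6,fy=6,interpolation=cv2.INTER_CUBIC))
E
```

```text
3.5833 [ 0.60997315 -0.09589732  0.32840618] [-1.79968620e+02  2.35218270e-02 -1.12577022e+02] [ 9.15996780e+00  1.24776194e+01  2.57443759e+00 -3.55148869e-03
 -8.00577575e+01 -3.17363843e+01] 0.061644487898900216
277 192 210 142 (np.float64(397.5650294094145), np.float64(444.87821995795605))
```

View pics/c4.png

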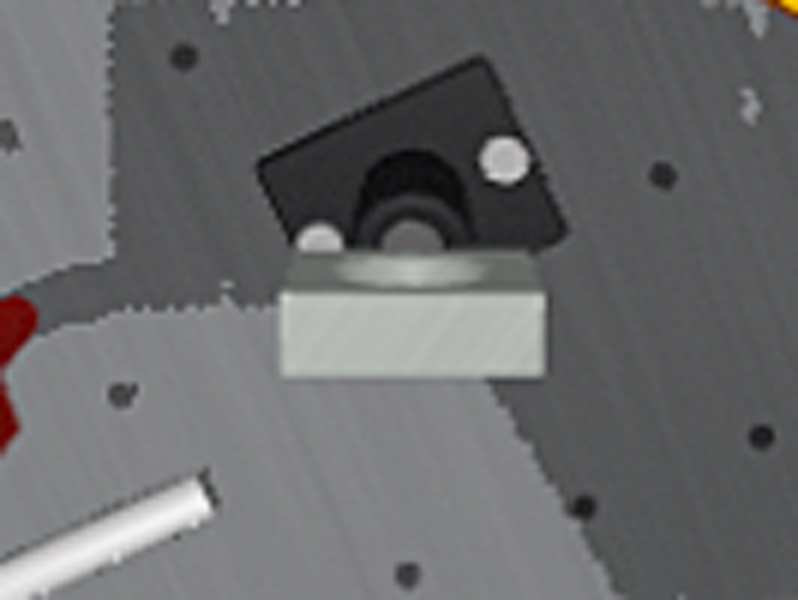

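The frame's top face sits at crop (282–546, 292–377) and is square with the tool. I'll work out the residual offset.

```bash
python3 - <<'E'
from h import *
import json
c=json.load(open("w3.json"));px=lambda u,v:(u/6+210-.42,v/6+142-.42)
T=np.array([plane(ray("wrist",*px(*p),c),.166)[:2] for p in((282,292),(545,292),(546,377),(282,377))])
print(T.round(4).tolist(),T.mean(0),np.linalg.norm(T[0]-T[1]),np.linalg.norm(T[1]-T[2]))
for a,b in((0,1),(3,2)):d=T[a]-T[b];print(np.degrees(np.arctan2(d[1],d[0])))
E
```

```text
[[0.6277, -0.1095], [0.5869, -0.0927], [0.5921, -0.0791], [0.6334, -0.096]] [ 0.61001384 -0.0943338 ] 0.04407822866599421 0.014652818637044523
-22.33851312810035
-22.336985958367418
```

Request:
play_rows([
  [[0.3,-0.002,0.001,0.06,0],[0.3,-0.002,0.001,0.12,0],[0.3,-0.002,0.001,0.18,0],[0.3,-0.002,0.001,0.24,0],[0.3,-0.002,0.001,0.3,0],[0.3,-0.002,0.001,0.35,0],[0.3,-0.002,0.001,0.38,0],[0.3,-0.002,0.001,0.4,0]],
])

```text
time_s: 4.25
tcp_pos: [0.6089, -0.0951, 0.126]
eef_rot: [179.9, -0.1, -111.9]
contact_force: [-0.5, -0.0, 1.5]
gripper_width: 0.0612
gripper_force: 0.0
```

Request:
play_rows([
  [[0.4,0,0,0.002,0],[0.45,0,0,0.002,0],[0.5,0,0,0.002,0],[0.55,0,0,0.002,0],[0.6,0,0,0.002,0],[0.6,0,0,0.002,0],[0.6,0,0,0.002,0],[0.6,0,0,0.002,0]],
], squeeze=12)

```text
time_s: 4.92
tcp_pos: [0.6104, -0.0962, 0.1285]
eef_rot: [-179.9, 0.1, -112.0]
contact_force: [-0.8, 2.3, 6.2]
gripper_width: 0.0439
gripper_force: 12.0
```

Gripped at 43.9 mm, which is the frame's width. I'll lift a little and check the side forces.

Request:
play_rows([
  [[0.6,0,0,-0.003,0],[0.6,0,0,-0.006,0],[0.6,0,0,-0.01,0],[0.6,0,0,-0.014,0],[0.6,0,0,-0.016,0],[0.6,0,0,-0.016,0],[0.6,0,0,-0.016,0],[0.6,0,0,-0.016,0]],
], squeeze=20)

```text
time_s: 5.58
tcp_pos: [0.6101, -0.0962, 0.1353]
eef_rot: [-179.9, 0.0, -112.1]
contact_force: [3.7, 1.3, -3.1]
gripper_width: 0.0439
gripper_force: 20.0
```

```bash
python3 - <<'E'
from h import *
for _ in range(4):
    r.capture("wrist");s=r.get_state();print(s["time_s"],s["tcp_pos"].round(4),s["eef_rot"].round(2),s["contact_force"].round(1),s["moment"].round(2),s["gripper_width"].round(4),s["gripper_force"])
E
```

```text
Traceback (most recent call last):
AttributeError: 'float' object has no attribute 'round'
```

Request:
play_rows([
  [[0.6,0,0,-0.003,0],[0.6,0,0,-0.006,0],[0.6,0,0,-0.009,0],[0.6,0,0,-0.012,0],[0.6,0,0,-0.015,0],[0.6,0,0,-0.018,0],[0.6,0,0,-0.02,0],[0.6,0,0,-0.02,0]],
])

```text
time_s: 6.3
tcp_pos: [0.6099, -0.0963, 0.145]
eef_rot: [-180.0, 0.0, -112.1]
contact_force: [4.6, 1.2, -3.9]
gripper_width: 0.0438
gripper_force: 20.0
```

```bash
cat > st.py <<'E'
from h import *
L=[]
for _ in range(5):
    r.capture("wrist");s=r.get_state();L.append(np.r_[s["tcp_pos"]*1000,np.mod(s["eef_rot"],360),s["contact_force"],s["moment"],s["gripper_width"]*1000,s["gripper_force"]])
print(s["time_s"],np.mean(L,0).round(2).tolist())
E
python3 st.py
```

```text
6.55 [609.92, -96.28, 144.98, 180.03, 0.02, 247.94, 5.16, 0.98, -4.27, 0.56, -2.34, 0.01, 43.8, 20.0]
```

Side force is about 5 N, towards +x on the tool. I'll make a small correction and the first half of the turn, then check.

Request:
play_rows([
  [[0.6,-0.0004,-0.0009,0,-0.02],[0.6,-0.0004,-0.0009,0,-0.04],[0.6,-0.0004,-0.0009,0,-0.06],[0.6,-0.0004,-0.0009,0,-0.08],[0.6,-0.0004,-0.0009,0,-0.1],[0.6,-0.0004,-0.0009,0,-0.12],[0.6,-0.0004,-0.0009,0,-0.14],[0.6,-0.0004,-0.0009,0,-0.14]],
])

```text
time_s: 7.22
tcp_pos: [0.6103, -0.0963, 0.1452]
eef_rot: [-180.0, 0.0, -99.9]
contact_force: [4.2, 1.4, -2.7]
gripper_width: 0.0435
gripper_force: 20.0
```

```bash
python3 st.py
```

```text
7.4667 [610.3, -96.32, 145.16, 180.03, 0.0, 259.93, 4.43, 0.63, -2.15, 0.66, -2.06, -0.02, 43.8, 20.0]
```

Request:
play_rows([
  [[0.6,-0.0003,-0.0014,-0.003,-0.022],[0.6,-0.0003,-0.0014,-0.006,-0.044],[0.6,-0.0003,-0.0014,-0.009,-0.066],[0.6,-0.0003,-0.0014,-0.012,-0.088],[0.6,-0.0003,-0.0014,-0.015,-0.11],[0.6,-0.0003,-0.0014,-0.018,-0.132],[0.6,-0.0003,-0.0014,-0.02,-0.153],[0.6,-0.0003,-0.0014,-0.02,-0.153]],
])

```text
time_s: 8.13
tcp_pos: [0.6107, -0.0962, 0.1548]
eef_rot: [180.0, 0.0, -86.8]
contact_force: [4.7, 1.7, -3.5]
gripper_width: 0.0438
gripper_force: 20.0
```

```bash
python3 st.py; python3 - <<'E'
from h import *
import json
a=r.capture("scene")[:,:,::-1];cv2.imwrite("pics/s2.png",a)
b=cv2.imread("pics/scene.png")
o=np.hstack([cv2.resize(b[192:267,222:272],(400,600),interpolation=cv2.INTER_CUBIC),cv2.resize(a[192:267,222:272],(400,600),interpolation=cv2.INTER_CUBIC)])
cv2.imwrite("pics/c5.png",o)
E
```

```text
8.3833 [610.7, -96.28, 154.77, 179.99, 0.0, 273.07, 5.03, 0.95, -4.84, 0.55, -2.21, 0.0, 44.05, 20.0]
```

View pics/c5.png

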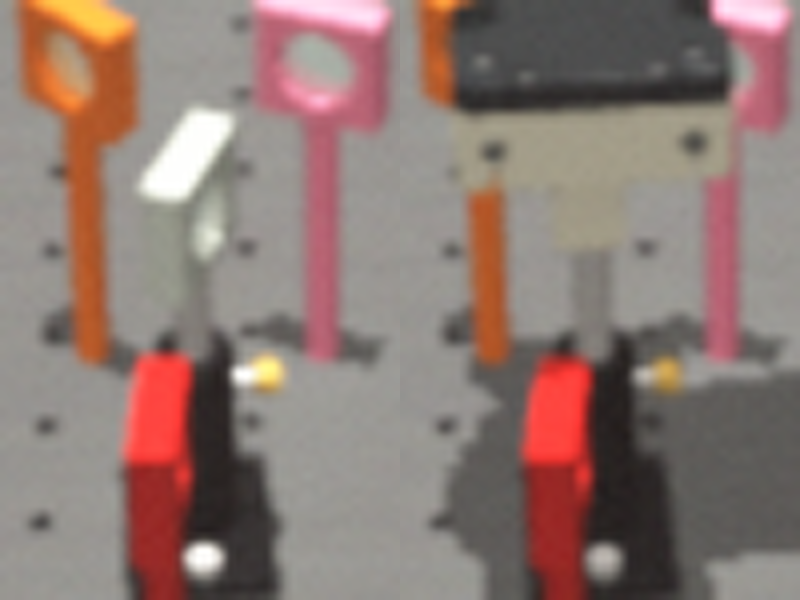

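The scene crop shows the frame gripped and the post upright in its holder. I'll cross-check the aperture height against known heights (frame top at 0.166, rod top at 0.252).

```bash
python3 - <<'E'
from h import *
import json
c1,c2,c3=[json.load(open(f"w{i}.json")) for i in(1,2,3)]
p2=lambda u,v:(u/3.3333+320-.35,(v-300)/3.3333-.35);p3=lambda u,v:(u/6+210-.42,v/6+142-.42)
# w2 corners order -> matching w3 corners by world xy
A=[(447,374),(480,382),(477,505),(441,497)];B=[(282,377),(282,292),(545,292),(546,377)]
for a,b in zip(A,B):
    p,e=tri([ray("wrist",*p2(*a),c2),ray("wrist",*p3(*b),c3)]);print("frame corner",p.round(4),np.round(e,4))
# rod top (bright ellipse): centroid in scene, w1
s=cv2.imread("pics/scene.png");w=cv2.imread("pics/w1.png")
def cen(I,x0,x1,y0,y1,t):
    g=cv2.cvtColor(I,6)[y0:y1,x0:x1];m=(g>t).astype(np.uint8);n,l,st,ce=cv2.connectedComponentsWithStats(m)
    for k in range(1,n):
        if st[k,4]>8:print(st[k],ce[k]+[x0,y0])
cen(s,443,462,166,178,215);print('w1');cen(w,65,125,80,135,205)
print("ap w1,w2 half-px:",tri([ray("wrist",155,87.2,c1),ray("wrist",63.6,186.2,c2)])[0])
cv2.imwrite("pics/c6.png",np.hstack([cv2.resize(s[160:210,410:470],(400,333),interpolation=cv2.INTER_NEAREST),cv2.resize(w[65:135,65:150],(400,333),interpolation=cv2.INTER_NEAREST)]))
E
```

```text
frame corner [ 0.6327 -0.0965  0.168 ] [0.0004 0.0004]
frame corner [ 0.628  -0.1096  0.1672] [0.0005 0.0005]
frame corner [ 0.5869 -0.093   0.167 ] [0. 0.]
frame corner [ 0.5917 -0.0794  0.1671] [0.0004 0.0004]
[ 5  4 10  5 38] [452.28947368 172.02631579]
w1
[35  1 10 13 83] [104.71084337  86.97590361]
[56  9  4 14 35] [123.11428571  94.6       ]
[  0  12  36  43 825] [ 80.66545455 115.52242424]
ap w1,w2 half-px: [0.58363112 0.37342062 0.17440941]
```

View pics/c6.png

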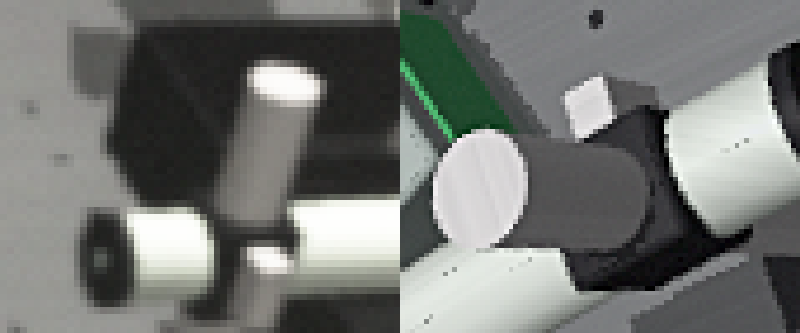

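The left half shows the rod top at scene (452.3,172.0) and the aperture at (424.7,198.2). The right half shows the rod top at w1 (81.6,104.1).

```bash
python3 - <<'E'
from h import *
import json
c1,c2=[json.load(open(f"w{i}.json")) for i in(1,2)]
print("rodtop",tri([ray("scene",452.3,172.0),ray("wrist",81.6,104.1,c1)]))
print("ap",tri([ray("scene",424.7,198.2),ray("wrist",155,87.2,c1)]),tri([ray("scene",424.7,198.2),ray("wrist",63.6,186.2,c2)]))
E
```

```text
rodtop (array([0.58083883, 0.42840238, 0.25103455]), [np.float64(0.00020248466197316038), np.float64(0.0002024846619731846)])
ap (array([0.58393427, 0.37426357, 0.1737621 ]), [np.float64(0.0006417106383118526), np.float64(0.000641710638311801)]) (array([0.58375201, 0.37470726, 0.17349556]), [np.float64(0.00040538623038951555), np.float64(0.0004053862303892983)])
```

Aperture height is consistent at 0.1737 m and the beam at 3.2°. The lens is at about 0.1714 m, so I'll raise it another 2.2 mm.

Request:
play_rows([
  [[0.6,0,0,-0.002,0],[0.6,0,0,-0.004,0],[0.6,0,0,-0.0045,0],[0.6,0,0,-0.0045,0],[0.6,0,0,-0.0045,0],[0.6,0,0,-0.0045,0],[0.6,0,0,-0.0045,0],[0.6,0,0,-0.0045,0]],
])

```text
time_s: 9.1
tcp_pos: [0.6107, -0.0963, 0.1572]
eef_rot: [180.0, 0.0, -86.9]
contact_force: [3.9, 1.0, -4.9]
gripper_width: 0.0434
gripper_force: 20.0
```

```bash
python3 st.py; python3 -c "
from plant import r
print(r.close_job())"
```

```text
9.35 [610.7, -96.29, 157.22, 179.99, 0.0, 273.12, 4.01, 1.17, -4.44, 0.69, -1.85, -0.01, 43.95, 20.0]
the job is handed in; nothing more can be done
None
```

Job handed in at 9.4 s, verdict not shown: by my measurements the arm is holding the lens still with 20 N grip, its centre near 0.174 m (aperture about 0.1737 m), square to the beam, its post upright and about 45 mm deep in its bore.

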